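# Third hand at the sign-foot screwing jig

## Task

On the desk riser, lay the longer of the two slotted wooden bars on the bed of the screwing jig, standing as it stands now and with its long side close along the low fence, then push its end squarely against the sprung stop until the stop's pointer stands midway between the two gauge lines (about 8 N), so that a colleague can drive a screw through the stop into the bar. Hold it there steadily for at least three seconds and finish still holding and pushing: do not let go at the end. Never drive the stop to the end of its travel, and leave the shorter bar, tub, stapler and eraser where they are.

Things in the scene. Friction and masses are not known exactly. Their poses are not given: they have to be found in the camera images.
- long_bar: the part: pale wooden sign foot, 100 mm long (its x), 30 mm wide (its y), 50 mm high (z), with a card slot 6 mm wide and 10 mm deep along the middle of its top; 0.11 kg, loose, standing on the riser. Both ends are alike. Origin at the centre of its underside, z up
- short_bar: the same pale wooden profile but only 60 mm long (x), 30 mm wide, 50 mm high; a bystander, not wanted now. Origin at the centre of its underside
- jig: jig fixed on the riser: plywood board 180 mm long (jig x = -80 to +100), 84 wide (y = -42 to 42), 12 thick; its upper face is the bed. x runs towards the sprung stop, at the end farther from the robot; y left, z up; origin on the board's underside. Steel block behind the stop at x = 82 to 98 mm, top at z = 56. Gauge strip at left, y = 28 to 40, 2 black lines across it at x = 49 and 61
- bed (a point): point on the jig's bed (jig x = -27, y = -7, z = 12 mm): where the middle of the long bar's underside is when the bar lies against the fence with its end 12 mm short of the untouched stop
- stop_face (a point): centre of the front face of the stop's upright metal plate (62 mm wide, 44 mm high, from 2 to 46 mm above the bed). The face looks to the jig's -x; untouched it is at jig x = 35, y = -7, z = 36 mm, and it moves with the stop
- stop (a joint): how far the sprung stop is pushed in along the jig's +x: 0 untouched, 0.030 m end of travel. Spring of 500 N/m without preload (8 N at 0.016 m). The dark pointer on the left rides with it, starts at jig x = 39 mm and reaches the gauge lines at 0.010 m and 0.022 m
- clip_tub: round grey tub of paper clips, 64 mm across, 30 mm high, a bystander on the desk; origin at the centre of its underside
- stapler: black stapler, 145 x 36 x 60 mm, a bystander on the desk; origin at the centre of its underside
- eraser: small eraser in a card sleeve, 50 x 25 x 12 mm, a bystander on the riser; origin at the centre of its underside
- fence (a point): middle of the upper inner edge of the low dark metal fence along the jig's right side (jig x = -23, y = -22, z = 22 mm). The fence runs from jig x = -76 to +30 mm, is 12 mm wide and 10 mm high above the bed; its inner face is at jig y = -22 mm, so a bar lying against it has its centre line at y = -7 mm
- riser: dark wooden desk riser (raised shelf) that stands on the desk and does not move: top 320 x 310 mm, 250 mm above the desk, with nothing above it; the jig, both bars and the eraser are on it. Origin at the desk under its centre. Two large screens, tops about 0.49 m above the desk, stand close to the robot's left front: rise before swinging the arm

How it is judged:
By the outcome, as a careful person would: the job done as asked, in the order asked, and still so for the second after the job is handed in, while the arm keeps its last pose, push and grip.
It also fails if it takes over 46 s, if anything falls off the work surface, if the arm or the gripper's body presses on something with over 40 N, if the wrist force passes 120 N, or if a joint passes its speed limit or range.

## Robot

A 7-joint arm with a two-finger parallel gripper is mounted at the origin on the work surface; the furniture and walls round the work are solid. World frame = base frame: x ahead of the robot, y to its left, z up, the work surface at z = 0. Lengths are in m, angles in rad, forces in N, time in s.
With the tool pointing down it reaches from about 0.425 to 0.875 m from the base axis. Payload 4.7 kg.
Tool frame: the origin (TCP) lies at the very end of the fingers, on their centre line; the grasp point (between the pads) lies 19 mm behind it; z points along the fingers, y is the line along which they close (so a half turn about z gives the same grasp; the last joint's range is limited). The gripper opens to 87 mm and grips with 3 to 60 N. Pads are 19 mm wide; open, the fingers measure 117 mm over their backs; the gripper's body (75 mm by 190 mm) begins 51 mm behind the grasp point.
Start: joints at [1.213, 0.321, -0.07, 1.45, 0.023, 1.371, -0.057], TCP at [0.236, -0.606, 0.223] pointing down, gripper open.
Joint ranges: [-2.86, 2.86], [-0.3, 2.09], [-1.38, 1.24], [0.06, 2.45], [-1.56, 4.7], [0.09, 2.05], [-2.69, 2.69]. Speed limits (rad/s): [2.57, 2.57, 3.14, 3.14, 3.14, 3.14, 3.14].

## Interface

Orientations are given as a rotation vector (axis times angle).
In Python, from bench import ctrl gives the robot as it stands.
- The arm moves only by the shell command python3 -m jog 'ROWS' [FORCE]. ROWS is JSON, a list that holds one entry, the list of rows, each a list of 7 numbers: the shift along the tool's x, y, z in mm, then the turn, a rotation vector about the tool's x, y, z in degrees, then the finger opening in mm, from 0 to 87. A call has 1 to 10 rows; each row is the pose to reach, as a shift and turn from the pose commanded when the call began, along the tool's axes at that moment; what a row does not reach only later rows make up. A row lasts 1/10 s, in which the tool goes at most 50 mm and 8.59 degrees, less where a joint would pass 70% of its speed; a pose out of reach is approached as far as the arm can. A call with a gripper value outside its range is refused whole. The fingers move at their own pace and stop on an object; FORCE is the grip in N (left out, the last holds). Time passes only in rows, so rows that repeat a pose let the fingers close. It gives the time, the measured TCP pose, the force, the opening and the grip force at its end, in the units of the state.
- ctrl.get_state(): the state, without advancing time (a new reading comes with each control period).
- ctrl.get_image(name): name is "scene" or "top" or "wrist"; returns a dict with "image" (420x560x3 uint8, red, green, blue), "depth" (420x560 float32, m along the optical axis (not along the pixel's ray), 0 where there is no reading), "fov_y" (degrees; the focal length in pixels is half the picture's height over the tangent of half this angle, whatever the lens; pixels are square), "cx", "cy" (the principal point, pixels), "rvec" (rotation vector, rad) and "tvec" (3), from world to camera coordinates, as OpenCV has them. Camera axes: x right, y down, z forward; pixel columns grow to the right and rows downward; lengths in m; the calibration is good to about 2 mm. A picture is of the moment at which its call begins.
- ctrl.close_job(): hands the job in; it is judged then, once.
The state is a dict: "time": time; "joint_positions": joint angles; "qd": joint speeds; "joint_torque": joint torques, N m; "position": TCP position; "tool_rot": TCP orientation; "ft_force": force on the tool from outside, world axes, zero at the start; "torque": the same for the moment, N m; "grip_width": opening from 0.0 (shut) to 1.0 (fully open); "grip_force": force on a finger pad.
Only numpy, scipy, OpenCV 4.12 (cv2) and the standard library are available. Lean on these libraries where they do the work, as an engineer would, in place of code of your own. Each camera call takes 0.05 s, during which the arm holds its last target. There are 200 camera calls.

## Working session

There is one attempt and no reset: what is moved stays moved. The work goes in short steps, Python scripts to look and compute and a shell command to move; the robot and the scene stay as the last step left them, time stands still between calls to the robot, and variables do not carry over. Pictures are saved under pics/ and viewed, at most 10 in all, crops included, and the job is handed in when it is done.

```bash
ls; mkdir -p pics
python3 - <<'E'
from bench import ctrl
import cv2,numpy as np,pickle
s=ctrl.get_state();print(s)
d={}
for n in("scene","top"):
    i=ctrl.get_image(n);d[n]=i
    cv2.imwrite(f"pics/{n}0.png",cv2.cvtColor(i["image"],cv2.COLOR_RGB2BGR))
    print(n,i["fov_y"],i["cx"],i["cy"],i["rvec"],i["tvec"])
pickle.dump(d,open("d0.pkl","wb"))
E
```

```text
pics
{'time': 0.0, 'joint_positions': array([ 1.21312117,  0.32183266, -0.07008003,  1.45170277,  0.02261978,
        1.37079843, -0.05689856]), 'qd': array([-3.34890755e-04, -2.19483650e-03,  1.40527952e-03, -8.07894789e-05,
       -4.42911725e-06, -9.61383599e-04, -2.06956805e-03]), 'joint_torque': array([ 4.48967503e-04, -4.91286993e+01, -4.03566342e-01, -3.12529993e+01,
       -6.39283005e-02,  4.38176352e-02,  1.83660800e-04]), 'position': array([ 0.2358625 , -0.60508714,  0.22144128]), 'tool_rot': array([-3.08559979e+00, -5.80325045e-01,  7.52249308e-04]), 'ft_force': array([-0.15601817, -0.15427836, -0.68767979]), 'torque': array([-0.01494637, -0.00258808, -0.02652565]), 'grip_force': 0.0, 'grip_width': 1.001620328706455}
scene 53.456734218339484 280.76866515884234 210.87058091130152 [ 0.57396654  2.81539531 -0.88375629] [ 0.45180856 -0.14776734  1.20312299]
top 47.378285712754796 289.792358336781 215.81018898367105 [ 2.0048182  -2.22090567  0.22732791] [0.14404177 0.54355394 1.25873842]
```

View pics/scene0.png

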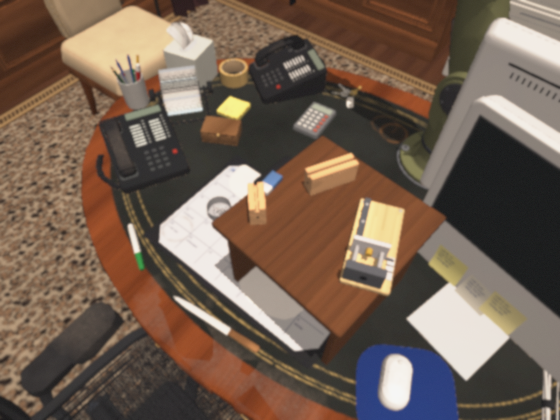

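View pics/top0.png

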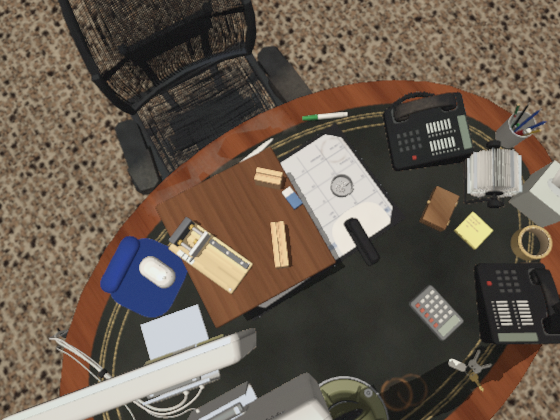

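The top view shows the long bar at about (280,243), the short bar at (268,176), the eraser at (292,198), and the jig around (212,256) with its stop at the upper left. The scene view agrees. Next I'll segment these and cast rays.

```bash
cat > h.py <<'E'
import cv2,numpy as np
def cam(i):
    f=210/np.tan(np.radians(i["fov_y"]/2));R=cv2.Rodrigues(np.array(i["rvec"],float))[0];t=np.array(i["tvec"],float)
    return f,R,-R.T@t
def rays(i,uv):
    f,R,c=cam(i);uv=np.atleast_2d(uv).astype(float)
    d=np.c_[(uv[:,0]-i["cx"])/f,(uv[:,1]-i["cy"])/f,np.ones(len(uv))]
    return c,d@R
def plane(i,uv,z):
    c,d=rays(i,uv);return c+d*((z-c[2])/d[:,2])[:,None]
def cloud(i):
    v,u=np.mgrid[:420,:560];c,d=rays(i,np.c_[u.ravel(),v.ravel()])
    P=c+d*i["depth"].reshape(-1,1);P[i["depth"].ravel()==0]=np.nan
    return P.reshape(420,560,3)
E
python3 - <<'E'
from h import *;import pickle
d=pickle.load(open("d0.pkl","rb"))
i=d["top"];P=cloud(i);c=cam(i)[2];print("cam",c)
Z=P[...,2]
for p in((280,243),(268,176),(230,200),(225,270),(292,198),(185,235),(400,250)):print(p,P[p[1],p[0]].round(4))
hsv=cv2.cvtColor(i["image"],cv2.COLOR_RGB2HSV)
m=cv2.inRange(hsv,(8,40,150),(30,180,255));m[:150]=0
m=cv2.bitwise_and(m,((Z>0.235)&(Z<0.33)).astype(np.uint8)*255)
n,l,s,ce=cv2.connectedComponentsWithStats(m)
for k in range(1,n):
    if s[k,4]<60: continue
    print(k,s[k],ce[k].round(1), "z med",np.nanmedian(Z[l==k]).round(4))
    for z in(0.262,0.30):
        v,u=np.nonzero(l==k);q=plane(i,np.c_[u,v],z)[:,:2].astype(np.float32)*1000
        print(z,cv2.minAreaRect(q))
mm=(Z>0.24)&(Z<0.26)
v,u=np.nonzero(mm);q=P[v,u]; 
sel=(u>150)&(u<350)&(v>140)&(v<330);print("riser",cv2.minAreaRect((q[sel][:,:2]*1000).astype(np.float32)))
E
```

```text
cam [0.28604467 0.11110258 1.34404463]
(280, 243) [0.4472 0.12   0.2911]
(268, 176) [0.6035 0.1322 0.293 ]
(230, 200) [0.5675 0.2276 0.2487]
(225, 270) [0.4029 0.2495 0.2639]
(292, 198) [0.5543 0.0821 0.261 ]
(185, 235) [0.4908 0.3334 0.2702]
(400, 250) [ 0.438  -0.2144 -0.0066]
9 [254 167  29  18 358] [268.  175.6] z med 0.2991
0.262 ((613.935546875, 132.86936950683594), (63.69306945800781, 32.49156951904297), 72.34556579589844)
0.3 ((602.4204711914062, 132.10491943359375), (61.45621871948242, 31.350534439086914), 72.34542846679688)
13 [270 221  19  47 648] [279.1 243.8] z med 0.299
0.262 ((450.6133117675781, 122.53008270263672), (104.87557983398438, 32.76020812988281), 0.4858688712120056)
0.3 ((444.8338623046875, 122.12879180908203), (101.19252014160156, 31.609722137451172), 0.4858344793319702)
16 [187 230  14  18 150] [192.6 238. ] z med 0.2624
0.262 ((483.08856201171875, 319.5105285644531), (25.376665115356445, 33.631656646728516), 49.06296920776367)
0.3 ((476.16864013671875, 312.1915283203125), (24.485464096069336, 32.450531005859375), 49.06288528442383)
17 [ 182  236   71   58 1626] [220.4 265.8] z med 0.262
0.262 ((424.8252868652344, 265.66717529296875), (136.9207763671875, 84.66971588134766), 49.0296630859375)
0.3 ((419.95147705078125, 260.2391357421875), (132.11227416992188, 81.69627380371094), 49.0296516418457)
19 [169 243  24  15 128] [178.7 249.2] z med 0.2625
0.262 ((457.4771423339844, 346.626708984375), (57.03104782104492, 21.233963012695312), 67.53874206542969)
0.3 ((451.4566345214844, 338.35540771484375), (55.02817916870117, 20.48826789855957), 67.53871154785156)
riser ((467.27655029296875, 200.4833221435547), (356.31097412109375, 321.81536865234375), 23.011564254760742)
```

```bash
python3 -m jog '[[[0,0,-50,0,0,0,60],[0,0,-100,0,0,0,60],[0,0,-150,0,0,0,60],[0,0,-200,0,0,0,60],[0,0,-250,0,0,0,60],[0,0,-300,0,0,0,60],[0,0,-340,0,0,0,60],[0,0,-340,0,0,0,60]]]'
python3 - <<'E'
from h import *;import pickle
from bench import ctrl
d=pickle.load(open("d0.pkl","rb"))
P=cloud(d["top"]);m=P[...,2]>0.32
q=P[m];q=q[(q[:,0]>0.0)]
H,xe,ye=np.histogram2d(q[:,0],q[:,1],bins=[np.arange(0,.7,.05),np.arange(-.3,.8,.05)])
print("cols y from -0.3 step .05");[print(round(x,2),r.astype(int)) for x,r in zip(xe,H)]
i=ctrl.get_image("wrist");s=ctrl.get_state();f,R,c=cam(i)
T=cv2.Rodrigues(s["tool_rot"])[0];print("cam in tool",T.T@(c-s["position"]),"axes",(T.T@R.T).round(2),s["position"])
E
```

```text
time: 0.9
position: [0.2331, -0.6028, 0.5574]
tool_rot: [3.067, 0.571, 0.001]
ft_force: [-0.6, 0.2, -0.1]
grip_width: 0.695
grip_force: 0.0
cols y from -0.3 step .05
0.0 [0 0 0 0 0 0 0 0 0 0 0 0 0 0 0 0 0 0 0 0 0]
0.05 [ 0  0  0  0  0  0  0  0  0  0 11  0  0  0  0  0  0  0  0  0  0]
0.1 [  0   0   0   0   0   0   0 594 697 276  13   0   0   0   0   2   0   0
   0   0   0]
0.15 [  0   0   0   0   0   0   0   0   0   0   0   8 162 379 600 821 685 363
  47   0   0]
0.2 [  0   0   0   0   0   0   0   0   0   0 614 790 730 527 311  97   0   0
   0   0   0]
0.25 [  0   0   0   0   0   0   0   0   0   0 313  88   0   0   0   0   0   0
   0   0   0]
0.3 [0 0 0 0 0 0 0 0 0 0 0 0 0 0 0 0 0 0 0 0 0]
0.35 [0 0 0 0 0 0 0 0 0 0 0 0 0 0 0 0 0 0 0 0 0]
0.4 [0 0 0 0 0 0 0 0 0 0 0 0 0 0 0 0 0 0 0 0 0]
0.45 [0 0 0 0 0 0 0 0 0 0 0 0 0 0 0 0 0 0 0 0 0]
0.5 [0 0 0 0 0 0 0 0 0 0 0 0 0 0 0 0 0 0 0 0 0]
0.55 [0 0 0 0 0 0 0 0 0 0 0 0 0 0 0 0 0 0 0 0 0]
0.6 [0 0 0 0 0 0 0 0 0 0 0 0 0 0 0 0 0 0 0 0 0]
cam in tool [ 0.0831079   0.00056779 -0.16348893] axes [[-0.   -0.95 -0.3 ]
 [ 1.   -0.    0.  ]
 [-0.   -0.3   0.95]] [ 0.2340564  -0.60240906  0.55544762]
```

```bash
python3 -m jog '[[[39,-28,0,0,0,0,60],[78,-56,0,0,0,0,60],[118,-85,0,0,0,3,60],[157,-113,0,0,0,6,60],[197,-141,0,0,0,9,60],[236,-169,0,0,0,12,60],[275,-198,0,0,0,15,60],[315,-226,0,0,0,18,60],[354,-254,0,0,0,21,60],[393,-282,0,0,0,21,60]]]'
```

```text
time: 1.95
position: [0.499, -0.1937, 0.5472]
tool_rot: [3.13, 0.009, 0.002]
ft_force: [0.8, -0.1, -1.0]
grip_width: 0.688
grip_force: 0.0
```

```bash
python3 -m jog '[[[-8,-45,0,0,0,0,60],[-16,-90,0,0,0,0,60],[-24,-135,10,0,0,0,60],[-32,-180,20,0,0,0,60],[-40,-225,40,0,0,0,60],[-48,-270,60,0,0,0,60],[-54,-316,80,0,0,0,60],[-54,-316,100,0,0,0,60],[-54,-316,100,0,0,0,60],[-54,-316,100,0,0,0,60]]]'
cat > look.py <<'E'
from h import *;import pickle,sys
from bench import ctrl
def look(n):
    i=ctrl.get_image("wrist");pickle.dump(i,open(n+".pkl","wb"));cv2.imwrite(f"pics/{n}.png",cv2.cvtColor(i["image"],cv2.COLOR_RGB2BGR));return i
if __name__=="__main__":
    look(sys.argv[1]);s=ctrl.get_state();print(s["position"],s["tool_rot"],s["ft_force"])
E
python3 look.py w1
```

```text
time: 2.95
position: [0.4428, 0.1173, 0.444]
tool_rot: [3.127, 0.007, 0.004]
ft_force: [0.3, -0.4, 0.6]
grip_width: 0.689
grip_force: 0.0
[0.44330506 0.1170039  0.44495617] [3.12806408 0.0056354  0.00654319] [ 0.03854633 -0.32477543  0.27522609]
```

View pics/w1.png

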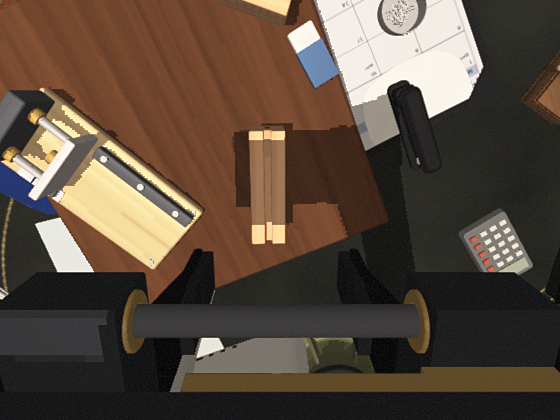

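The wrist view shows the long bar at about (267,187), standing along tool x. The jig is to the left, with its near corners at (202,212) and (152,268), the dark fence on its right side, and the stop at about (65,165).

Run:
```python
from h import *;import pickle
i=pickle.load(open("w1.pkl","rb"));P=cloud(i);Z=P[...,2]
v,u=np.mgrid[:420,:560]
m=(Z>.285)&(Z<.315)&(u>225)&(u<310)&(v>110)&(v<255)
print("bar z",np.median(Z[m]),m.sum());
q=plane(i,np.c_[u[m],v[m]],.30)[:,:2]*1000
print(cv2.minAreaRect(q.astype(np.float32)))
a=cv2.fitLine(q.astype(np.float32),cv2.DIST_L2,0,.01,.01).ravel();print(a)
print("riser z",np.median(Z[60:110,180:260]))
hsv=cv2.cvtColor(i["image"],cv2.COLOR_RGB2HSV)
m=(cv2.inRange(hsv,(15,60,150),(30,200,255))>0)&(Z>.255)&(Z<.270)&(u<210)&(v>80)
n,l,s,ce=cv2.connectedComponentsWithStats(m.astype(np.uint8))
k=1+np.argmax(s[1:,4]);
allq=plane(i,np.c_[u[m],v[m]],.262)[:,:2]*1000
print("bed z",np.median(Z[m]),cv2.minAreaRect(allq.astype(np.float32)),cv2.boxPoints(cv2.minAreaRect(allq.astype(np.float32))))
f=(Z>.268)&(Z<.277)&(u<210)&(u>90)&(v>120)&(v<235)&(cv2.inRange(hsv,(0,0,0),(180,120,110))>0)
fq=plane(i,np.c_[u[f],v[f]],.272)[:,:2]*1000
print("fence",f.sum(),cv2.minAreaRect(fq.astype(np.float32)),cv2.fitLine(fq.astype(np.float32),cv2.DIST_HUBER,0,.01,.01).ravel())
```

```text
bar z 0.29914004702198016 3937
((446.81536865234375, 121.74674224853516), (100.6469497680664, 29.82661247253418), 0.8163644075393677)
[9.9982584e-01 1.8662266e-02 4.4933084e+02 1.2190376e+02]
riser z nan
bed z 0.26160769830850833 ((439.975830078125, 279.9569396972656), (177.60089111328125, 83.14269256591797), 49.35100173950195) [[350.58838 239.6633 ]
 [413.66992 185.50223]
 [529.3633  320.25058]
 [466.28174 374.41165]]
fence 589 ((443.9197082519531, 240.89242553710938), (115.56416320800781, 15.627964973449707), 47.54179382324219) [  0.65730864   0.75362146 447.0648     239.60612   ]
```

```bash
python3 -m jog '[[[3.5,-4.5,40,0,0,-0.7,60],[3.5,-4.5,80,0,0,-0.7,60],[3.5,-4.5,100,0,0,-0.7,60],[3.5,-4.5,100,0,0,-0.7,60],[3.5,-4.5,100,0,0,-0.7,60],[3.5,-4.5,100,0,0,-0.7,60]]]'; python3 look.py w2
python3 - <<'E'
from h import *;import pickle
i=pickle.load(open("w2.pkl","rb"));P=cloud(i);Z=P[...,2];v,u=np.mgrid[:420,:560]
m=(Z>.285)&(Z<.31)&(P[...,0]>.37)&(P[...,0]<.52)&(P[...,1]>.09)&(P[...,1]<.16)
q=plane(i,np.c_[u[m],v[m]],.30)[:,:2]*1000;print(m.sum(),cv2.minAreaRect(q.astype(np.float32)))
E
```

```text
time: 3.6
position: [0.4483, 0.1212, 0.3472]
tool_rot: [3.13, 0.026, 0.013]
ft_force: [0.5, -0.0, 0.4]
grip_width: 0.69
grip_force: 0.0
[0.44819308 0.12135663 0.34713524] [3.12962862 0.02645526 0.01252947] [ 0.12908753  0.59406776 -0.39684285]
7303 ((449.9561462402344, 121.69140625), (96.40997314453125, 29.743799209594727), 0.8232020139694214)
```

```bash
python3 -m jog '[[[0,0,35,0,0,0,60],[0,0,60,0,0,0,60],[0,0,75,0,0,0,60],[0,0,81,0,0,0,60],[0,0,81,0,0,0,60],[0,0,81,0,0,0,28],[0,0,81,0,0,0,20],[0,0,81,0,0,0,20],[0,0,81,0,0,0,20],[0,0,81,0,0,0,20]]]' 40; python3 -m jog '[[[0,0,0,0,0,0,20],[0,0,0,0,0,0,20]]]'
```

```text
time: 4.65
position: [0.4477, 0.1207, 0.2645]
tool_rot: [3.13, 0.028, 0.009]
ft_force: [-0.3, -0.7, -0.0]
grip_width: 0.342
grip_force: 39.9
time: 4.85
position: [0.4477, 0.1207, 0.2645]
tool_rot: [3.13, 0.028, 0.009]
ft_force: [0.5, 1.8, 2.1]
grip_width: 0.341
grip_force: 39.9
```

```bash
python3 -m jog '[[[0,0,-10,0,0,0,20],[0,0,-40,0,0,0,20],[0,0,-80,0,0,0,20],[0,0,-110,0,0,0,20],[-4,-16,-115,0,0,-7,20],[-8,-32,-115,0,0,-14,20],[-12,-48,-115,0,0,-21,20],[-16,-64,-115,0,0,-28,20],[-20,-80,-115,0,0,-35,20],[-24,-96,-115,0,0,-41,20]]]'; python3 -m jog '[[[0,0,0,0,0,0,20]]]'; python3 look.py w3
```

```text
time: 5.85
position: [0.421, 0.2175, 0.3779]
tool_rot: [2.918, 1.127, -0.001]
ft_force: [0.2, -0.3, -0.9]
grip_width: 0.343
grip_force: 39.9
time: 5.95
position: [0.4201, 0.2194, 0.3779]
tool_rot: [2.918, 1.128, -0.001]
ft_force: [0.2, -0.4, -1.7]
grip_width: 0.34
grip_force: 39.9
[0.42094398 0.21763104 0.37786245] [ 2.92003696e+00  1.12074841e+00 -6.77742886e-04] [ 0.90534907 -1.08082151 -1.38790652]
```

View pics/w3.png

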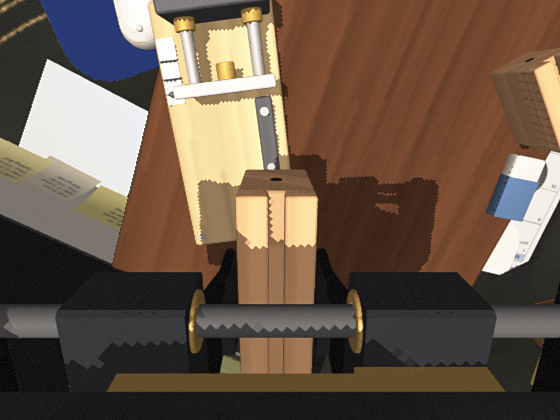

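The bar is held upright, with its front end edge at (237–316,196). The jig lies ahead of it: stop plate at about (222,87), fence at about (267,135), and the gauge strip with its pointer at (170,97).

```bash
cat > meas.py <<'E'
from h import *;import pickle,sys
from bench import ctrl
i=pickle.load(open(sys.argv[1]+".pkl","rb"));P=cloud(i);Z=P[...,2];v,u=np.mgrid[:420,:560]
s=ctrl.get_state();p=s["position"]*1000
def line(pts):
    a=cv2.fitLine(pts.astype(np.float32),cv2.DIST_HUBER,0,.01,.01).ravel();return a
zt=s["position"][2]+.0355
m=(abs(Z-zt)<.008)&(u>200)&(u<350)&(v<300)
w=plane(i,np.c_[u[m],v[m]],zt)[:,:2]*1000
print("bar top z",np.median(Z[m]),"want",zt)
# side edges per row
L=[];Rr=[]
for r in range(200,270,3):
    c=np.nonzero(m[r])[0]
    if len(c)>40: L.append((c[0]-.5,r));Rr.append((c[-1]+.5,r))
ed=[line(plane(i,np.array(e),zt)[:,:2]*1000) for e in(L,Rr)]
for e in ed: print("bar edge yaw",np.degrees(np.arctan2(e[1],e[0]))%180,e[2:])
# bar front end along bar axis
# jig
hsv=cv2.cvtColor(i["image"],cv2.COLOR_RGB2HSV)
b=(Z>.256)&(Z<.267)&(u>140)&(u<310)&(v<250)
L=[]
for r in range(100,235,3):
    c=np.nonzero(b[r])[0]
    if len(c): L.append((c[0]-.5,r))
e=line(plane(i,np.array(L),.262)[:,:2]*1000);print("bed left edge yaw",np.degrees(np.arctan2(e[1],e[0]))%180,e[2:])
st=(Z>.295)&(Z<.313)&(u>165)&(u<285)&(v>60)&(v<110)
print("stop",st.sum(),np.median(Z[st]))
B=[]
for c in range(185,270,3):
    r=np.nonzero(st[:,c])[0]
    if len(r): B.append((c,r[-1]+.5))
es=line(plane(i,np.array(B),.308)[:,:2]*1000);print("stop normal yaw",(np.degrees(np.arctan2(es[1],es[0]))+90)%180,es[2:])
yaw=np.radians(float(sys.argv[2]));U=np.array([np.cos(yaw),np.sin(yaw)]);V=np.array([-U[1],U[0]])
# jig origin from left edge (y=42) and stop (x=35)
oy=e[2:]@V-42;ox=es[2:]@U-35;O=ox*U+oy*V;print("origin",O)
fe=(Z>.267)&(Z<.277)&(hsv[...,2]<110)&(u>245)&(u<290)&(v>95)&(v<165)
fq=plane(i,np.c_[u[fe],v[fe]],.272)[:,:2]*1000-O
print("fence y range",np.percentile(fq@V,[3,97]),"yaw",np.degrees(np.arctan2(*line(fq)[[1,0]])))
print("tcp in jig",(p[:2]-O)@U,(p[:2]-O)@V,p[2])
bl=np.mean([(x[2:]-O) for x in ed],0)
print("bar edges y",[((x[2:]-O)@V) for x in ed],"front x",np.percentile((w-O)@U,99.5))
E
python3 meas.py w3 49.1
```

```text
bar top z 0.41242774673808513 want 0.41336245355521456
bar edge yaw 42.029602 [435.46286 252.03859]
bar edge yaw 42.333076 [458.02594 232.61241]
bed left edge yaw 49.343765 [397.51053 295.06616]
stop 1446 0.30734775918259966
stop normal yaw 49.302944 [462.32626 294.5565 ]
origin [433.873782   272.89752922]
fence y range [-32.88943162 -21.80763305] yaw 50.45152
tcp in jig -50.23903472380061 -26.41218591206364 377.8624535552146
bar edges y [np.float64(-14.85830937700356), np.float64(-44.63180312169824)] front x 0.5571167623365113
```

```bash
python3 -m jog '[[[5,-10,0,0,0,-3,20],[10,-20,0,0,0,-6,20],[15,-27.5,0,0,0,-7.1,20],[15,-27.5,10,0,0,-7.1,20],[15,-27.5,25,0,0,-7.1,20],[15,-27.5,25,0,0,-7.1,20],[15,-27.5,25,0,0,-7.1,20]]]'; python3 look.py w4; python3 meas.py w4 49.25
```

```text
time: 6.7
position: [0.4141, 0.2469, 0.3519]
tool_rot: [2.846, 1.299, -0.003]
ft_force: [-0.3, 0.5, -1.3]
grip_width: 0.343
grip_force: 39.9
[0.4143562  0.24720577 0.35254592] [ 2.84575925e+00  1.29890266e+00 -1.09973619e-03] [ 0.06983095  0.9913222  -0.96627297]
bar top z 0.38644260956883636 want 0.3880459249563746
bar edge yaw 48.808044 [425.7436  281.31732]
bar edge yaw 49.26749 [450.23486 264.7575 ]
bed left edge yaw 49.23919 [397.36905 295.48422]
stop 305 0.30705730870121606
stop normal yaw 49.103592 [450.7316  312.32098]
origin [437.40363013 277.60443864]Traceback (most recent call last):
  File "meas.py", line 39, in <module>
    print("fence y range",np.percentile(fq@V,[3,97]),"yaw",np.degrees(np.arctan2(*line(fq)[[1,0]])))
                          ~~~~~~~~~~~~~^^^^^^^^^^^^^
    return _quantile_unchecked(
        a, q, axis, out, overwrite_input, method, keepdims, weights)
    return _ureduce(a,
                    func=_quantile_ureduce_func,
    ...<5 lines>...
                    overwrite_input=overwrite_input,
                    method=method)
    r = func(a, **kwargs)
    result = _quantile(arr,
                       quantiles=q,
    ...<2 lines>...
                       out=out,
                       weights=wgt)
    slices_having_nans = np.isnan(arr[-1, ...])
                                  ~~~^^^^^^^^^
IndexError: index -1 is out of bounds for axis 0 with size 0
```

View pics/w4.png

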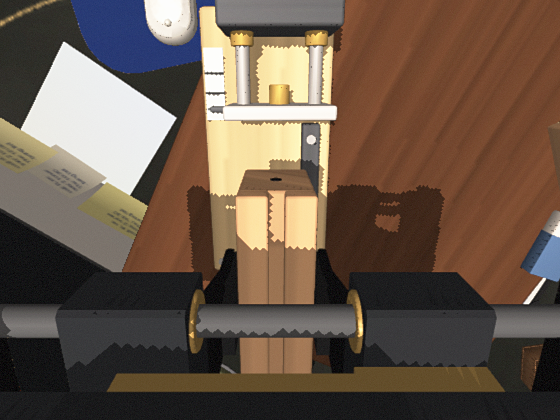

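The stop, fence and bar are now parallel. The stop plate spans (223–337,106–119), and the bar is about 4 mm left of the fence and 18 mm short of the stop. Next I lower it.

```bash
python3 -m jog '[[[0,0,30,0,0,0,20],[0,0,55,0,0,0,20],[0,0,68,0,0,0,20],[0,0,73,0,0,0,20],[0,0,74,0,0,0,20],[0,0,74,0,0,0,20]]]'; python3 -m jog '[[[0,0,0.7,0,0,0,20],[0,0,0.7,0,0,0,20]]]';python3 -m jog '[[[0,0,0.7,0,0,0,20],[0,0,0.7,0,0,0,20]]]'
```

```text
time: 7.35
position: [0.4151, 0.2469, 0.2795]
tool_rot: [2.846, 1.3, 0.002]
ft_force: [-0.0, -1.0, -1.2]
grip_width: 0.342
grip_force: 39.9
time: 7.55
position: [0.4149, 0.2467, 0.2784]
tool_rot: [2.845, 1.3, 0.001]
ft_force: [0.6, -0.5, -0.6]
grip_width: 0.344
grip_force: 39.9
time: 7.75
position: [0.4146, 0.2465, 0.2771]
tool_rot: [2.845, 1.3, -0.001]
ft_force: [0.7, -0.2, -0.9]
grip_width: 0.341
grip_force: 39.9
```

```bash
for k in 1 2 3; do python3 -m jog '[[[0,0,0.5,0,0,0,20],[0,0,0.5,0,0,0,20],[0,0,0.5,0,0,0,20]]]' | grep -E "pos|ft"; done
```

```text
position: [0.4146, 0.2465, 0.2769]
ft_force: [-0.9, -0.9, 2.7]
position: [0.4146, 0.2464, 0.2768]
ft_force: [-2.5, -2.5, 5.9]
position: [0.4145, 0.2464, 0.2767]
ft_force: [-3.9, -2.6, 7.0]
```

```bash
python3 -m jog '[[[0,1,-0.6,0,0,0,20],[0,2,-0.6,0,0,0,20],[0,3,-0.6,0,0,0,20],[0,3,-0.6,0,0,0,20]]]'| grep -E "pos|ft|rot"; for k in 1 2; do python3 -m jog '[[[0,0.5,0,0,0,0,20],[0,0.5,0,0,0,0,20],[0,0.5,0,0,0,0,20]]]' | grep -E "pos|ft|rot"; done
```

```text
position: [0.4162, 0.2457, 0.2767]
tool_rot: [2.846, 1.302, -0.001]
ft_force: [-3.7, 0.4, 5.0]
position: [0.4165, 0.2456, 0.2766]
tool_rot: [2.846, 1.303, -0.001]
ft_force: [-4.7, 1.5, 6.1]
position: [0.4169, 0.2454, 0.2767]
tool_rot: [2.846, 1.303, -0.0]
ft_force: [-4.0, 1.5, 5.0]
```

```bash
for k in 1 2 3; do python3 -m jog '[[[0,0.5,-0.15,0,0,0,20],[0,0.5,-0.15,0,0,0,20],[0,0.5,-0.15,0,0,0,20]]]' | grep -E "pos|ft|rot"; done
python3 - <<'E'
from bench import ctrl;print(ctrl.get_state()["torque"])
E
```

```text
position: [0.4169, 0.2454, 0.2767]
tool_rot: [2.846, 1.304, -0.001]
ft_force: [-4.1, 2.3, 4.9]
position: [0.417, 0.2454, 0.2767]
tool_rot: [2.847, 1.305, -0.002]
ft_force: [-5.7, 3.6, 4.9]
position: [0.4169, 0.2453, 0.2767]
tool_rot: [2.847, 1.305, -0.003]
ft_force: [-5.4, 3.3, 5.5]
[0.98010855 1.15676125 0.12368291]
```

```bash
python3 -m jog '[[[0,-0.7,-0.4,0,0,0,20],[2,-0.7,-0.4,0,0,0,20],[4,-0.7,-0.4,0,0,0,20],[6,-0.7,-0.4,0,0,0,20],[8,-0.7,-0.4,0,0,0,20],[10,-0.7,-0.4,0,0,0,20],[11,-0.7,-0.4,0,0,0,20],[12,-0.7,-0.4,0,0,0,20],[12,-0.7,-0.4,0,0,0,20]]]'; python3 look.py w5
```

```text
time: 11.45
position: [0.4219, 0.2512, 0.2771]
tool_rot: [2.844, 1.301, -0.016]
ft_force: [-14.1, -6.0, 11.6]
grip_width: 0.341
grip_force: 39.9
[0.42193597 0.25118085 0.27708018] [ 2.84399077  1.30123986 -0.01635911] [-13.61303241  -6.2562513   11.77605044]
```

View pics/w5.png

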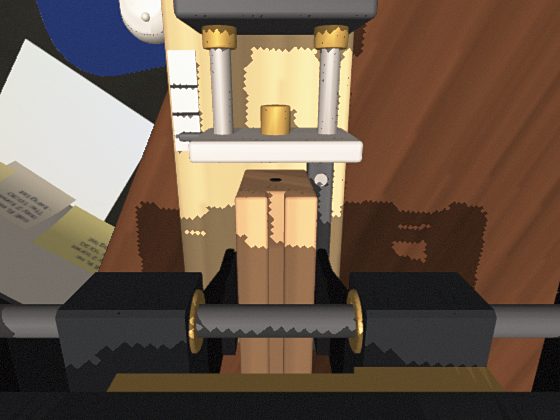

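Run:
```python
from h import *;import pickle
O=np.array([433.9,272.9]);y=np.radians(49.25);U=np.array([np.cos(y),np.sin(y)]);V=np.array([-U[1],U[0]])
i=pickle.load(open("w1.pkl","rb"));P=cloud(i);Z=P[...,2]
J=(P[...,:2]*1000-O);jx=J@U;jy=J@V
m=(jy>-35)&(jy<-21)&(jx>-80)&(jx<32)
for a in range(-80,32,6):
    k=m&(jx>=a)&(jx<a+6);
    if k.sum():print(a,k.sum(),(1000*np.nanpercentile(Z[k],[10,50,98])).round(1),i["image"][k].max(1).max())
for p in((179,213),(140,187),(103,158)):
    q=plane(i,[p],.274)[0,:2]*1000-O;print(p,q@U,q@V,Z[p[1]-1:p[1]+2,p[0]-1:p[0]+2].max())
i=pickle.load(open("w5.pkl","rb"));P=cloud(i);Z=P[...,2];q=plane(i,[(321,180)],.274)[0,:2]*1000-O;print("w5 screw",q@U,q@V,Z[176:185,316:326].max())
st=(Z>.295)&(Z<.313);st[200:]=0;st[:100]=0;B=[(c,np.nonzero(st[:,c])[0][-1]+.5) for c in range(200,355,5) if st[:,c].any()]
q=plane(i,np.array(B),.308)[:,:2]*1000-O;print("stop x",np.median(q@U))
```

```text
-80 80 [260.1 261.8 272.5] 255
-74 110 [262.1 271.  273. ] 255
-68 109 [261.6 270.9 272.9] 255
-62 111 [261.5 271.3 273.6] 255
-56 108 [262.  271.  272.5] 255
-50 111 [261.5 271.1 272.8] 255
-44 118 [262.1 270.9 272.8] 255
-38 116 [262.1 271.2 272.9] 255
-32 113 [261.9 271.2 273.1] 255
-26 116 [261.9 271.2 273.1] 255
-20 119 [261.9 271.2 272.9] 255
-14 122 [262.1 271.  272.9] 255
-8 123 [261.5 271.1 272.9] 255
-2 123 [261.5 271.2 272.9] 255
4 124 [262.1 271.2 273.1] 255
10 127 [261.7 271.4 272.9] 255
16 125 [262.1 271.2 273.2] 255
22 126 [261.6 271.2 272.7] 255
28 43 [261.5 270.7 272.5] 255
(179, 213) -62.64437142696966 -30.61134835507 0.27252720568836764
(140, 187) -20.43485623766539 -27.49938978496147 0.27351429768371155
(103, 158) 20.029680124960542 -27.999100102771347 0.27399379427197906
w5 screw 20.220662929199563 -27.032961681289944 nan
stop x 21.551921513732744
```

The w5 view shows the bar end, with its top edge at row 196, still about 12 mm short of the stop plate at row 161. The pointer at (178,137) hasn't moved. The 13 N resistance must be friction from bed and fence load, so I'll unload those before going on.

```bash
for k in 1 2 3; do python3 -m jog '[[[0,-0.3,-0.5,0,0,0,20],[0,-0.3,-0.5,0,0,0,20]]]'| grep -E "pos|ft|rot"; done
```

```text
position: [0.4226, 0.2519, 0.2771]
tool_rot: [2.845, 1.302, -0.013]
ft_force: [-11.1, -3.6, 7.3]
position: [0.423, 0.2524, 0.2771]
tool_rot: [2.845, 1.302, -0.011]
ft_force: [-7.8, -0.9, 5.1]
position: [0.4234, 0.2529, 0.2772]
tool_rot: [2.845, 1.302, -0.009]
ft_force: [-5.3, -0.8, 1.4]
```

```bash
python3 -m jog '[[[0,0,0,0,0.5,0,20],[0,0,0,0,0.5,0,20],[0,0,0,0,0.5,0,20]]]'| grep -E "pos|ft|rot"; python3 -m jog '[[[1,0,0,0,0,0,20],[2,0,0,0,0,0,20],[2,0,0,0,0,0,20]]]'| grep -E "pos|ft|rot"; python3 -m jog '[[[1,0,0,0,0,0,20],[2,0,0,0,0,0,20],[2,0,0,0,0,0,20]]]'| grep -E "pos|ft|rot"
```

```text
position: [0.4236, 0.2531, 0.2769]
tool_rot: [2.849, 1.303, 0.005]
ft_force: [-4.6, 1.3, -1.0]
position: [0.4249, 0.2547, 0.277]
tool_rot: [2.849, 1.303, 0.004]
ft_force: [-5.6, 0.7, -1.8]
position: [0.4262, 0.2562, 0.277]
tool_rot: [2.849, 1.304, 0.004]
ft_force: [-5.0, 0.4, -1.2]
```

```bash
python3 -m jog '[[[0,0,0.5,0,0,0,20],[0,0,0.5,0,0,0,20],[1,0,0.5,0,0,0,20],[2,0,0.5,0,0,0,20],[2,0,0.5,0,0,0,20]]]'| grep -E "pos|ft|rot"; for k in 1 2 3; do python3 -m jog '[[[1,0,0,0,0,0,20],[2,0,0,0,0,0,20],[2,0,0,0,0,0,20]]]'| grep -E "pos|ft|rot"; done; python3 look.py w6
```

```text
position: [0.4273, 0.2575, 0.2768]
tool_rot: [2.849, 1.303, 0.004]
ft_force: [-7.0, 0.1, 1.5]
position: [0.4286, 0.2591, 0.2768]
tool_rot: [2.849, 1.303, 0.004]
ft_force: [-6.5, 0.4, -0.1]
position: [0.4299, 0.2605, 0.2768]
tool_rot: [2.849, 1.303, 0.003]
ft_force: [-6.3, 0.5, 1.2]
position: [0.4309, 0.2617, 0.2768]
tool_rot: [2.848, 1.303, 0.002]
ft_force: [-8.5, -0.3, 0.9]
[0.43091869 0.26169608 0.2768212 ] [2.84835721e+00 1.30290917e+00 2.06637236e-03] [-7.88958523 -0.33294448  1.74383782]
```

View pics/w6.png

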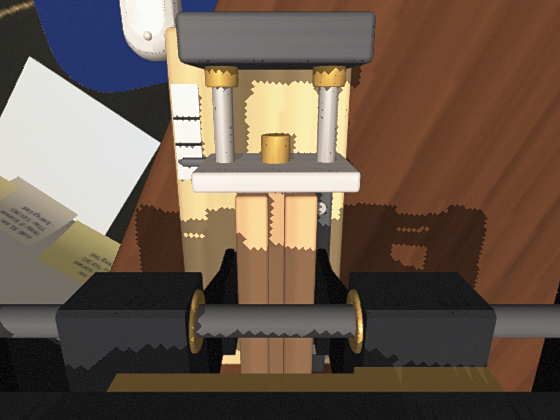

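The w6 view shows the bar end right up at the stop plate (top face at rows 170–191). The pointer at (185,161) is not yet at the gauge lines (rows 118 and 90). I'll measure the plate position by ray casting, with w5 as the untouched reference.

```bash
cat > st.py <<'E'
from h import *;import pickle,sys
O=np.array([433.9,272.9]);y=np.radians(49.25);U=np.array([np.cos(y),np.sin(y)]);V=np.array([-U[1],U[0]])
for n in sys.argv[1:]:
    i=pickle.load(open(n+".pkl","rb"));g=cv2.cvtColor(i["image"],cv2.COLOR_RGB2GRAY);hsv=cv2.cvtColor(i["image"],cv2.COLOR_RGB2HSV)
    w=((hsv[...,1]<30)&(hsv[...,2]>190)).astype(np.uint8);w[:,:185]=0;w[:,370:]=0;w[:60]=0;w[300:]=0
    k,l,s,c=cv2.connectedComponentsWithStats(w);b=1+np.argmax(s[1:,4]);m=l==b
    out=[]
    for top in(1,0):
        B=[(q,(np.nonzero(m[:,q])[0][0]-.5) if top else np.nonzero(m[:,q])[0][-1]+.5) for q in range(s[b,0]+8,s[b,0]+s[b,2]-8,4) if m[:,q].any()]
        p=plane(i,np.array(B),.308)[:,:2]*1000-O;out.append((p@U))
    print(n,"plate box",s[b],"back,front jig x",[np.median(o).round(2) for o in out])
    # dark rows along gauge strip
    for u0 in(172,180,186,192): 
        col=g[60:175,u0].astype(int);print(u0,[r+60 for r in np.nonzero(col<90)[0]])
    if len(sys.argv)==2:
        for r in(90,118):p=plane(i,[(187,r)],.262)[0,:2]*1000-O;print("line",r,p@U,p@V)
E
python3 st.py w5 w6
```

```text
w5 plate box [ 185  141  178   21 3380] back,front jig x [np.float64(42.7), np.float64(35.96)]
172 [np.int64(86), np.int64(87), np.int64(139), np.int64(140), np.int64(141), np.int64(142), np.int64(143), np.int64(144), np.int64(145), np.int64(146), np.int64(147), np.int64(148), np.int64(149), np.int64(150), np.int64(151), np.int64(152), np.int64(153), np.int64(154), np.int64(155), np.int64(156), np.int64(157), np.int64(158), np.int64(159), np.int64(160), np.int64(161), np.int64(162), np.int64(163), np.int64(164), np.int64(165), np.int64(166), np.int64(167), np.int64(168), np.int64(169), np.int64(170), np.int64(171), np.int64(172), np.int64(173), np.int64(174)]
180 [np.int64(85), np.int64(86), np.int64(87), np.int64(113), np.int64(114)]
186 [np.int64(85), np.int64(86), np.int64(87), np.int64(113), np.int64(114), np.int64(133), np.int64(140)]
192 [np.int64(86), np.int64(87), np.int64(113), np.int64(114), np.int64(133)]
w6 plate box [ 185  167  175   25 3117] back,front jig x [np.float64(44.93), np.float64(38.22)]
172 [np.int64(136), np.int64(137), np.int64(138), np.int64(139), np.int64(
[... 195 characters left out ...]
153), np.int64(154), np.int64(155), np.int64(156), np.int64(157), np.int64(158), np.int64(159), np.int64(160), np.int64(161), np.int64(162), np.int64(163), np.int64(164), np.int64(165), np.int64(166), np.int64(167), np.int64(168), np.int64(169), np.int64(170), np.int64(171), np.int64(172), np.int64(173), np.int64(174)]
180 [np.int64(118), np.int64(143), np.int64(144), np.int64(145)]
186 [np.int64(60), np.int64(61), np.int64(62), np.int64(63), np.int64(118), np.int64(143), np.int64(144), np.int64(145), np.int64(158)]
192 [np.int64(60), np.int64(61), np.int64(62), np.int64(63), np.int64(64), np.int64(65), np.int64(118), np.int64(143), np.int64(144), np.int64(145), np.int64(158), np.int64(165)]
```

```bash
cat > tj.py <<'E'
from bench import ctrl;import numpy as np
s=ctrl.get_state();O=np.array([433.9,272.9]);y=np.radians(49.25);U=np.array([np.cos(y),np.sin(y)]);V=np.array([-U[1],U[0]])
p=s["position"][:2]*1000-O;f=s["ft_force"];print("t",round(s["time"],2),"tcp jig",(p@U).round(2),(p@V).round(2),(s["position"][2]*1000).round(1),"F u,v,z",(f[:2]@U).round(1),(f[:2]@V).round(1),f[2].round(1),"rot",s["tool_rot"].round(4),s["grip_force"].round(1))
E
python3 -m jog '[[[1,0,0,0,0,0,20],[2,0,0,0,0,0,20],[3,0,0,0,0,0,20],[4,0,0,0,0,0,20],[5,0,0,0,0,0,20],[5,0,0,0,0,0,20]]]'>/dev/null; python3 tj.py; python3 -m jog '[[[1,0,0,0,0,0,20],[2,0,0,0,0,0,20],[3,0,0,0,0,0,20],[4,0,0,0,0,0,20],[5,0,0,0,0,0,20],[5,0,0,0,0,0,20]]]'>/dev/null; python3 tj.py
```

```text
Traceback (most recent call last):
  File "tj.py", line 3, in <module>
    p=s["position"][:2]*1000-O;f=s["ft_force"];print("t",round(s["time"],2),"tcp jig",(p@U).round(2),(p@V).round(2),(s["position"][2]*1000).round(1),"F u,v,z",(f[:2]@U).round(1),(f[:2]@V).round(1),f[2].round(1),"rot",s["tool_rot"].round(4),s["grip_force"].round(1))
                                                                                                                                                                                                                                                ^^^^^^^^^^^^^^^^^^^^^
AttributeError: 'float' object has no attribute 'round'
Traceback (most recent call last):
  File "tj.py", line 3, in <module>
    p=s["position"][:2]*1000-O;f=s["ft_force"];print("t",round(s["time"],2),"tcp jig",(p@U).round(2),(p@V).round(2),(s["position"][2]*1000).round(1),"F u,v,z",(f[:2]@U).round(1),(f[:2]@V).round(1),f[2].round(1),"rot",s["tool_rot"].round(4),s["grip_force"].round(1))
                                                                                                                                                                                                                                                ^^^^^^^^^^^^^^^^^^^^^
AttributeError: 'float' object has no attribute 'round'
```

```bash
sed -i 's/s\["grip_force"\].round(1)/s["grip_force"]/' tj.py; python3 tj.py; python3 look.py w7; python3 st.py w7 | grep -E "plate|^18"
```

```text
t 15.65 tcp jig -2.15 -5.11 276.8 F u,v,z -10.7 6.0 3.5 rot [ 2.8472  1.3017 -0.0035] 39.91135022517483
[0.43634861 0.26796977 0.2768386 ] [ 2.84722877  1.30176617 -0.00341933] [-11.85241537  -4.37771328   3.52181617]
w7 plate box [ 185  167  175   29 3371] back,front jig x [np.float64(53.09), np.float64(46.01)]
180 [np.int64(69), np.int64(70), np.int64(71), np.int64(72), np.int64(73), np.int64(76), np.int64(77), np.int64(80), np.int64(135), np.int64(136)]
186 [np.int64(86), np.int64(87), np.int64(88), np.int64(135), np.int64(136), np.int64(158)]
```

View pics/w7.png

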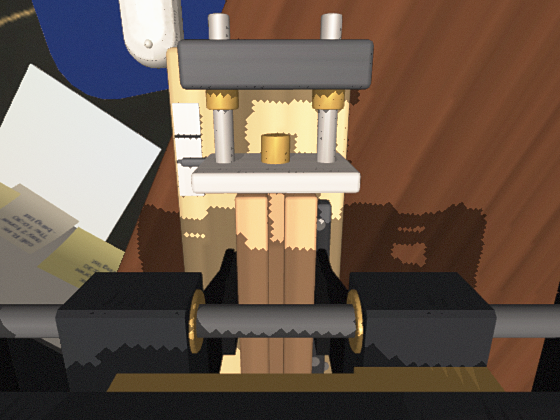

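The w7 view shows the bar flush against the plate. The pointer at row 161 is on the near gauge line and the far line is at row 136, so the stop is in by about 10 mm. About 6 mm more is needed, with slightly less side load and a small pitch correction.

```bash
python3 -m jog '[[[1,-0.6,0,0,0.3,0,20],[2,-0.6,0,0,0.3,0,20],[3,-0.6,0,0,0.3,0,20],[4,-0.6,0,0,0.3,0,20],[5,-0.6,0,0,0.3,0,20],[6,-0.6,0,0,0.3,0,20],[6,-0.6,0,0,0.3,0,20],[6,-0.6,0,0,0.3,0,20]]]'>/dev/null; python3 tj.py; python3 look.py w8; python3 st.py w8 | grep -E "plate|^18"
```

```text
t 16.5 tcp jig 2.73 -5.11 276.7 F u,v,z -13.9 4.8 5.3 rot [2.8483e+00 1.3009e+00 1.0000e-03] 39.9131227524731
[0.43950893 0.27163106 0.27666528] [2.84822533e+00 1.30098532e+00 9.19152904e-04] [-13.3961795   -7.89433384   5.19821282]
w8 plate box [ 185  173  175   32 3491] back,front jig x [np.float64(57.87), np.float64(50.79)]
180 [np.int64(70), np.int64(72), np.int64(73), np.int64(74), np.int64(77), np.int64(78), np.int64(81), np.int64(146), np.int64(147), np.int64(171), np.int64(172)]
186 [np.int64(101), np.int64(102), np.int64(146), np.int64(147), np.int64(159), np.int64(171), np.int64(172)]
```

```bash
python3 -m jog '[[[0.5,-0.2,-0.4,0,0,0,20],[0.9,-0.2,-0.4,0,0,0,20],[0.9,-0.2,-0.4,0,0,0,20],[0.9,-0.2,-0.4,0,0,0,20]]]'>/dev/null; python3 tj.py; python3 look.py w9; python3 st.py w9 | grep -E "plate|^18"
```

```text
t 16.95 tcp jig 3.53 -5.07 276.7 F u,v,z -13.3 5.0 3.2 rot [2.8482e+00 1.3007e+00 6.0000e-04] 39.91032524241291
[0.44005966 0.27227102 0.2766938 ] [2.84823063e+00 1.30066182e+00 5.94680531e-04] [-12.78473162  -6.59764188   3.68599018]
w9 plate box [ 185  173  175   34 3534] back,front jig x [np.float64(58.73), np.float64(51.66)]
180 [np.int64(60), np.int64(71), np.int64(73), np.int64(74), np.int64(76), np.int64(77), np.int64(78), np.int64(81), np.int64(148), np.int64(149), np.int64(173), np.int64(174)]
186 [np.int64(104), np.int64(105), np.int64(148), np.int64(149), np.int64(159), np.int64(173), np.int64(174)]
```

View pics/w9.png

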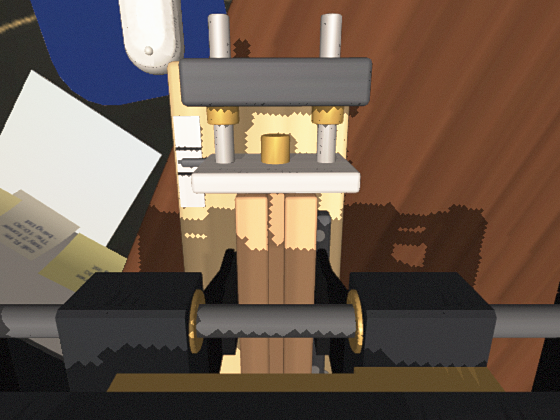

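The w9 view shows the pointer tip at row 161, midway between the lines at rows 148.5 and 173.5, with the stop in by about 15.7 mm. Now I hold.

```bash
for k in 1 2 3 4; do python3 -m jog '[[[0,0,0,0,0,0,20],[0,0,0,0,0,0,20],[0,0,0,0,0,0,20],[0,0,0,0,0,0,20],[0,0,0,0,0,0,20],[0,0,0,0,0,0,20],[0,0,0,0,0,0,20],[0,0,0,0,0,0,20],[0,0,0,0,0,0,20],[0,0,0,0,0,0,20]]]' >/dev/null; python3 tj.py; done; python3 look.py w10; python3 st.py w10 | grep -E "plate|^18"
```

```text
t 18.0 tcp jig 3.57 -5.09 276.7 F u,v,z -14.7 4.0 4.8 rot [2.8482e+00 1.3007e+00 8.0000e-04] 39.91047933412574
t 19.0 tcp jig 3.55 -5.06 276.7 F u,v,z -13.9 5.0 4.1 rot [2.8482e+00 1.3007e+00 6.0000e-04] 39.910544180561374
t 20.0 tcp jig 3.56 -5.06 276.7 F u,v,z -14.6 4.4 4.4 rot [2.8482e+00 1.3007e+00 7.0000e-04] 39.910592260489466
t 21.0 tcp jig 3.57 -5.09 276.7 F u,v,z -13.8 3.6 3.6 rot [2.8482e+00 1.3007e+00 7.0000e-04] 39.9106821036321
[0.44006149 0.27231891 0.27671542] [2.84821875e+00 1.30076808e+00 7.05814258e-04] [-12.91403527  -6.86346676   3.18782359]
w10 plate box [ 185  173  175   34 3533] back,front jig x [np.float64(58.72), np.float64(51.63)]
180 [np.int64(71), np.int64(73), np.int64(74), np.int64(77), np.int64(78), np.int64(81), np.int64(148), np.int64(149), np.int64(173), np.int64(174)]
186 [np.int64(103), np.int64(104), np.int64(105), np.int64(148), np.int64(149), np.int64(159), np.int64(173), np.int64(174)]
```

The hold was steady for more than 4 s with the pointer midway, so I'm handing it in.

```bash
python3 -c "
from bench import ctrl;print(ctrl.close_job())"
```

```text
the job is handed in; nothing more can be done
None
```

The long bar lies on the bed along the fence, its end pressed against the stop about 15.7 mm in (about 8 N on the spring). The pointer stood midway between the gauge lines for over 4 s, and I handed the job in with the arm still gripping and pushing.

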